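# Balance a centrifuge rotor by rearranging its tubes

## Task

The six tubes in the centrifuge rotor were weighed out in equal pairs, one pair to a cap colour, but nobody put partners opposite each other, so the rotor would run out of balance. Rearrange them so that each tube sits straight across the hub from the other tube with its cap colour, all six fully down in the rotor's wells; the tube rack beside it has free places to park a tube on the way. Leave the white-capped tube in the rack and the beaker where they are.

Things in the scene. Friction and masses are not known exactly. Their poses are not given: they have to be found in the camera images.
- rotor: dark round rotor, 195 mm across, immovable. Origin on its axis at bench height, z up. Six upright wells, 33 mm bore, centres 65 mm from the axis at 0, 60 .. 300 deg from its x axis, each with a tube; well floors at z = 18 mm, deck 80, rims 81, seated cap tops 125, hub nut (29 mm across) 97. Fingers closing along the radius have most room
- rack: blue-grey plastic tube rack, 190 mm (its x) by 62 mm, 62 mm high, open at the sides, immovable; origin at the centre of its underside, on the bench. Three tube holes at x = -60, 0, +60 mm on its centre line, bore 33 mm, hole floor (where a tube rests) 5 mm above the bench. The white-capped tube stands in the hole at x = +60; the other two are free
- tube_red_1: sealed round-bottomed centrifuge tube with a red cap, 60 g; the two red ones are interchangeable. 107 mm tall; pale body 29 mm across with a round bottom (cannot stand on the bench); ribbed cap 34 mm across, 92 to 107 mm above the bottom: grip it there from above. Origin at the lowest point of the bottom, z up the tube; its yaw does not matter
- tube_red_2: sealed round-bottomed centrifuge tube with a red cap, 60 g; the two red ones are interchangeable. 107 mm tall; pale body 29 mm across with a round bottom (cannot stand on the bench); ribbed cap 34 mm across, 92 to 107 mm above the bottom: grip it there from above. Origin at the lowest point of the bottom, z up the tube; its yaw does not matter
- tube_blue_1: sealed round-bottomed centrifuge tube with a blue cap, 60 g; the two blue ones are interchangeable. 107 mm tall; pale body 29 mm across with a round bottom (cannot stand on the bench); ribbed cap 34 mm across, 92 to 107 mm above the bottom: grip it there from above. Origin at the lowest point of the bottom, z up the tube; its yaw does not matter
- tube_blue_2: sealed round-bottomed centrifuge tube with a blue cap, 60 g; the two blue ones are interchangeable. 107 mm tall; pale body 29 mm across with a round bottom (cannot stand on the bench); ribbed cap 34 mm across, 92 to 107 mm above the bottom: grip it there from above. Origin at the lowest point of the bottom, z up the tube; its yaw does not matter
- tube_yellow_1: sealed round-bottomed centrifuge tube with a yellow cap, 60 g; the two yellow ones are interchangeable. 107 mm tall; pale body 29 mm across with a round bottom (cannot stand on the bench); ribbed cap 34 mm across, 92 to 107 mm above the bottom: grip it there from above. Origin at the lowest point of the bottom, z up the tube; its yaw does not matter
- tube_yellow_2: sealed round-bottomed centrifuge tube with a yellow cap, 60 g; the two yellow ones are interchangeable. 107 mm tall; pale body 29 mm across with a round bottom (cannot stand on the bench); ribbed cap 34 mm across, 92 to 107 mm above the bottom: grip it there from above. Origin at the lowest point of the bottom, z up the tube; its yaw does not matter
- tube_white: bystander: a tube of the same kind and size with a white cap, standing in the rack's hole at x = +60 mm; it is no part of the load and stays there. Origin at the lowest point of its bottom
- beaker: bystander: empty glass beaker with a spout, 74 x 81 mm, 96 mm high, standing loose on the bench behind the work. Origin at the centre of its underside

How it is judged:
At the end, for the whole second after the job is handed in: All six coloured tubes stand in wells of the rotor, fully down (bottom within 4 mm of the well floor, 56 to 74 mm from the axis, less than 0.12 rad from upright), at rest, and the two tubes of each cap colour are in opposite wells (bottoms more than 121 mm apart) (z of tube_red_1 in the frame of rotor between 0.012 and 0.022 m and horizontal distance between tube_red_1 and rotor between 0.056 and 0.074 m and angle between each of tube_red_1, tube_red_2, tube_blue_1, tube_blue_2, tube_yellow_1, tube_yellow_2's own z axis and vertical below 0.12 rad and linear speed of each of tube_red_1, tube_red_2, tube_blue_1, tube_blue_2, tube_yellow_1, tube_yellow_2 below 0.02 m/s and angular speed of each of tube_red_1, tube_red_2, tube_blue_1, tube_blue_2, tube_yellow_1, tube_yellow_2 below 0.3 rad/s and z of tube_red_2 in the frame of rotor between 0.012 and 0.022 m and horizontal distance between tube_red_2 and rotor between 0.056 and 0.074 m and z of tube_blue_1 in the frame of rotor between 0.012 and 0.022 m and horizontal distance between tube_blue_1 and rotor between 0.056 and 0.074 m and z of tube_blue_2 in the frame of rotor between 0.012 and 0.022 m and horizontal distance between tube_blue_2 and rotor between 0.056 and 0.074 m and z of tube_yellow_1 in the frame of rotor between 0.012 and 0.022 m and horizontal distance between tube_yellow_1 and rotor between 0.056 and 0.074 m and z of tube_yellow_2 in the frame of rotor between 0.012 and 0.022 m and horizontal distance between tube_yellow_2 and rotor between 0.056 and 0.074 m and horizontal distance between tube_red_1 and tube_red_2 above 0.121 m and horizontal distance between tube_blue_1 and tube_blue_2 above 0.121 m and horizontal distance between tube_yellow_1 and tube_yellow_2 above 0.121 m); the robot touches nothing.
It fails at once if the white-capped tube in the rack is disturbed (moved more than 20 mm) (distance of tube_white from where it was at the start of the episode above 0.02 m).
It fails at once if the beaker is disturbed (moved more than 30 mm) (distance of beaker from where it was at the start of the episode above 0.03 m).
It also fails if it takes over 104 s, if anything falls off the work surface, if the arm or the gripper's body presses on something with over 40 N, if the wrist force passes 120 N, or if a joint passes its speed limit or range.

## Robot

A 6-joint arm with a two-finger parallel gripper is mounted at the origin on a cart in front of the work surface, level with it; the furniture and walls round the work are solid. World frame = base frame: x ahead of the robot, y to its left, z up, the work surface at z = 0. Lengths are in m, angles in rad, forces in N, time in s.
With the tool pointing down it reaches from about 0.35 to 0.725 m from the base axis. Payload 4.3 kg.
Tool frame: the origin (TCP) lies midway between the tips of the shut fingers; the grasp point (between the pads) lies 19 mm behind it; z points along the fingers, y is the line along which they close (so a half turn about z gives the same grasp; the last joint's range is limited). The gripper opens to 85 mm and grips with 20 to 120 N. Pads are 22 mm wide; open, the fingers measure 114 mm over their backs; the gripper's body (76 mm by 85 mm) begins 54 mm behind the grasp point. The pads swing forward as they close: fully open they stand 13 mm farther back than shut.
Start: joints at [1.033, 0.377, 0.081, 1.274, 0, 1.46], TCP at [0.239, 0.523, 0.231] pointing down, gripper open.
Joint ranges: [-2.72, 2.72], [-0.84, 1.66], [-1.02, 1.22], [-1.77, 2.12], [-1.37, 1.28], [-3.14, 3.14]. Speed limits (rad/s): [2.57, 2.57, 3.14, 3.14, 3.14, 3.14].

## Interface

Orientations are given as a 3x3 rotation matrix whose columns are the frame's x, y, z axes.
In Python, from bench import robot, viewer gives the robot as it stands. The module is installed in compiled form; this text tells all that it offers.
- The arm moves only by the tool servo_tool, never from a script. Its argument "targets" is a list of rows, each a list of 4 numbers: the shift along the world's x, y, z each as a share of 50 mm, from -1 to 1, then the turn about the world's z as a share of 0.15 rad, from -1 to 1. In form: [[dx, dy, dz, twist], ...]. A call has exactly 10 rows; each row shifts and turns the commanded pose from where the row before left it; what a row does not reach is not made up. A row lasts 1/10 s, in which the tool goes at most 50 mm and 8.59 degrees, less where a joint would pass 70% of its speed; a pose out of reach is approached as far as the arm can. A call with a number of a shift or a turn outside -1 to 1 is refused whole. A call with a gripper value outside its range is refused whole. "gripper" is the opening, from -1 (shut) to 1 (fully open), set as the call begins (left out, the last holds). The fingers move at their own pace and stop on an object; "grip_force" is the grip in N (left out, the last holds). Time passes only in rows, so rows that do not move let the fingers close, or fill a call up. It gives the time, the measured TCP pose, the force, the opening and the grip force at its end, in the units of the state.
- robot.observe(): the state, without advancing time (a new reading comes with each control period).
- viewer.capture(name): name is "side" or "top"; returns a dict with "pixels" (480x640x3 uint8, red, green, blue), "depth" (480x640 float32, m along the optical axis (not along the pixel's ray), 0 where there is no reading), "fx", "fy", "cx", "cy" (pixels), "dist_coeffs" ([k1, k2, p1, p2, k3] as OpenCV has them; the pictures are not rectified), "pose" (4x4, takes a point from camera to world coordinates). Camera axes: x right, y up, looking along -z (the intrinsics and any distortion apply to the point x, -y, -z); pixel columns grow to the right and rows downward; lengths in m; the calibration is good to about 2 mm. A picture is of the moment at which its call begins.
- robot.job_done(): hands the job in; it is judged then, once.
The state is a dict: "time_s": time; "q": joint angles; "qd": joint speeds; "tau": joint torques, N m; "eef_pos": TCP position; "tcp_rot": TCP orientation; "force": force on the tool from outside, world axes, zero at the start; "ft_torque": the same for the moment, N m; "grip_width": opening from 0.0 (shut) to 1.0 (fully open); "grip_force": force on a finger pad.
Only numpy, scipy, OpenCV 4.12 (cv2) and the standard library are available. Lean on these libraries where they do the work, as an engineer would, in place of code of your own. Each camera call takes 0.05 s, during which the arm holds its last target. There are 200 camera calls.

## Working session

There is one attempt and no reset: what is moved stays moved. The work goes in short steps, Python scripts to look and compute and a tool call to move; the robot and the scene stay as the last step left them, time stands still between calls to the robot, and variables do not carry over. Pictures are saved under pics/ and viewed, at most 14 in all, crops included, and the job is handed in when it is done.

Besides the shell and the picture viewer there is one more tool, called after "Emit:" as name(argument=value, ...) on one line, values as JSON. servo_tool: Moves the arm, as the interface text tells. Its arguments: {"type":"object","properties":{"targets":{"type":"array","items":{"type":"array","items":{"type":"number"}}},"gripper":{"type":"number"},"grip_force":{"type":"number"}},"required":["targets"]}

```bash
mkdir -p pics; python3 - <<'E'
from bench import robot, viewer
import cv2,pickle
s=robot.observe(); print({k:s[k] for k in('time_s','eef_pos','tcp_rot','grip_width')})
for n in('top','side'):
    c=viewer.capture(n); pickle.dump(c,open(n+'.pkl','wb')); cv2.imwrite(f'pics/{n}0.png',c['pixels'][:,:,::-1]); print(c['fx'],c['dist_coeffs'],c['pose'])
E
```

```text
{'time_s': 0.0, 'eef_pos': array([0.23822842, 0.52262105, 0.23038454]), 'tcp_rot': array([[-9.09874351e-01,  4.14882699e-01, -1.00602055e-03],
       [ 4.14883867e-01,  9.09872772e-01, -1.70747258e-03],
       [ 2.06949871e-04, -1.97096720e-03, -9.99998036e-01]]), 'grip_width': 1.0067458447093172}
535.2663647457899 [-0.04448678  0.          0.          0.          0.        ] [[-0.009568    0.98427213 -0.17639961  0.47552036]
 [-0.99975745 -0.01291557 -0.01783878  0.0235175 ]
 [-0.01983652  0.17618615  0.98415698  0.88776418]
 [ 0.          0.          0.          1.        ]]
539.7920927081336 [-0.02653662  0.          0.          0.          0.        ] [[ 0.84456771  0.3329439  -0.41934918  0.2507358 ]
 [-0.53543258  0.51905107 -0.66625666 -0.55011411]
 [-0.00416245  0.78723208  0.61664279  0.5843305 ]
 [ 0.          0.          0.          1.        ]]
```

View pics/top0.png

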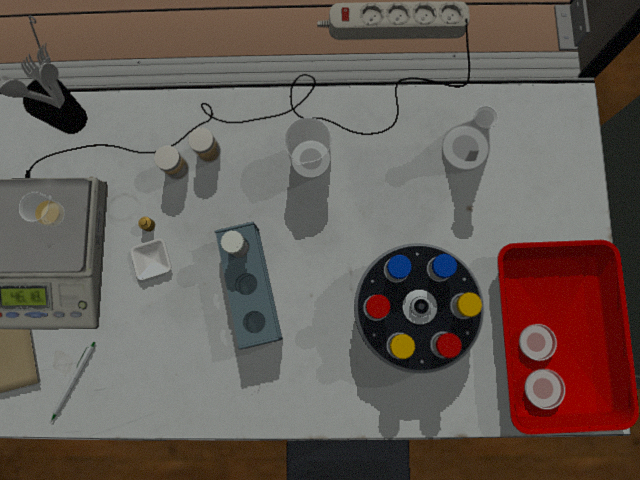

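View pics/side0.png

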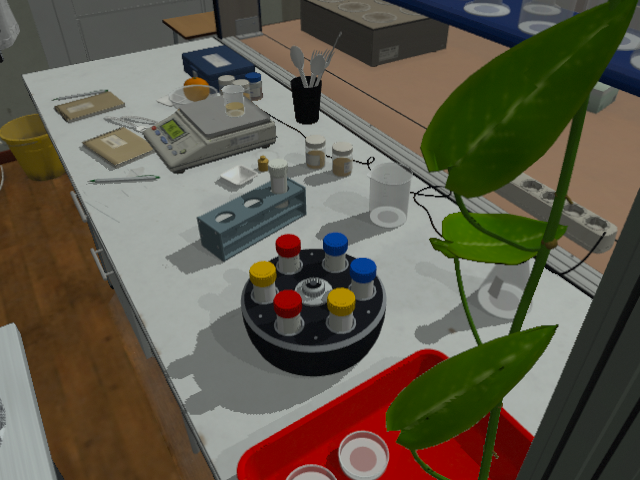

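The top view shows the rotor around (420,307). Going round from upper left the caps are blue (400,266), blue (444,266), yellow (469,305), red (449,345), yellow (402,346) and red (377,307). The rack runs from (235,235) to (258,335), with the white tube at (233,242) and free holes at (245,285) and (254,322). The beaker is at (310,155).

Next I'll measure cap centres and rack holes from the depth image.

```bash
cat > h.py <<'E'
import numpy as np,cv2
from scipy.optimize import least_squares
def cloud(c):
    h,w=c['depth'].shape; u,v=np.meshgrid(np.arange(w),np.arange(h))
    K=np.array([[c['fx'],0,c['cx']],[0,c['fy'],c['cy']],[0,0,1]])
    n=cv2.undistortPoints(np.stack([u,v],-1).reshape(-1,1,2).astype(float),K,np.array(c['dist_coeffs'])).reshape(h,w,2)
    d=c['depth']; P=np.stack([n[...,0]*d,-n[...,1]*d,-d],-1)
    return P@c['pose'][:3,:3].T+c['pose'][:3,3]
def rects(c):
    hsv=cv2.cvtColor(c['pixels'],cv2.COLOR_RGB2HSV); H,S,V=cv2.split(hsv)
    ok=(S>150)&(V>90)
    return {'red':ok&((H<6)|(H>172)),'yellow':ok&(H>18)&(H<35),'blue':ok&(H>100)&(H<130)}
def circ(p,r):  # centre of a disc: min enclosing circle of its top points
    return np.array(cv2.minEnclosingCircle((p[:,:2]*1000).astype(np.float32))[0])/1000
def caps(c,ctr=None,rmax=.12):
    P=cloud(c); out=[]
    for k,m in rects(c).items():
        m=m&(P[...,2]>.09)&(P[...,2]<.30)
        n,l,st,_=cv2.connectedComponentsWithStats(m.astype(np.uint8))
        for i in range(1,n):
            if st[i,4]<60: continue
            p=P[l==i]; zt=np.percentile(p[:,2],75); t=p[abs(p[:,2]-zt)<.005]
            out.append((k,*np.round([*t[:,:2].mean(0),zt],4),*np.round(circ(t,0),4),st[i,4]))
    return out
E
python3 - <<'E'
import pickle,numpy as np,cv2
from h import *
res={}
for n in('top','side'):
    c=pickle.load(open(n+'.pkl','rb')); C=caps(c); print(n); [print(*o) for o in C]
    C=[o for o in C if o[1]>.2 and abs(o[3]-.125)<.02]
    xy=np.array([o[1:3] for o in C])
    if len(xy)==6:
        g=lambda p:np.concatenate([xy[i]-p[:2]-.065*np.array([np.cos(a),np.sin(a)]) for i in range(6) for a in [p[2]+np.pi/3*np.round((np.arctan2(*(xy[i]-p[:2])[::-1])-p[2])/(np.pi/3))]])
        r=min((least_squares(g,[*xy.mean(0),a]) for a in np.linspace(0,1,8)),key=lambda r:r.cost); print('rotor',r.x,np.abs(r.fun).max())
    P=cloud(c)
    # rack top
    m=(abs(P[...,2]-.062)<.004)&(P[...,0]>.2)&(P[...,0]<.75)&(P[...,1]>.1)&(P[...,1]<.4)
    l,k=cv2.connectedComponentsWithStats(m.astype(np.uint8))[1:3]; i=1+k[1:,4].argmax()
    q=P[l==i][:,:2]; print('rack',cv2.minAreaRect((q*1000).astype(np.float32)),len(q))
    m=(abs(P[...,2]-.112)<.006)&(P[...,0]>.2)&(P[...,0]<.75)&(P[...,1]>.1)&(P[...,1]<.4)
    print('white',P[m].mean(0),m.sum())
E
```

```text
top
red 0.5116 -0.0327 0.1265 0.5117 -0.0327 424
red 0.4563 -0.1304 0.1263 0.4564 -0.1306 440
yellow 0.5126 -0.1621 0.1262 0.5126 -0.1627 432
yellow 0.4556 -0.0655 0.1264 0.4557 -0.0656 465
blue 0.5685 -0.0646 0.1265 0.5686 -0.0649 406
blue 0.5688 -0.1298 0.1265 0.5691 -0.1299 408
rotor [ 0.51223333 -0.09751667  0.53078208] 0.0004149896777839168
rack ((550.68994140625, 166.60232543945312), (191.4107208251953, 63.31317901611328), 12.780525207519531) 3518
white [0.6087154  0.17908529 0.11225256] 419
side
red 0.5144 -0.0348 0.1259 0.5154 -0.0342 295
red 0.4594 -0.1324 0.1258 0.4596 -0.1316 442
yellow 0.4583 -0.068 0.1257 0.4588 -0.0668 426
yellow 0.5151 -0.1645 0.1257 0.5165 -0.1639 474
blue 0.571 -0.0662 0.1259 0.5715 -0.0647 282
blue 0.5715 -0.1311 0.1257 0.5718 -0.1307 333
rotor [ 0.51495    -0.0995      0.53435499] 0.0005491403278704113
rack ((553.345703125, 165.44873046875), (192.44956970214844, 67.73406982421875), 12.804129600524902) 1856
white [0.61027646 0.17481168 0.11145018] 214
```

Emit:
servo_tool(targets=[[0.22, -0.59, 0, 0.495], [0.22, -0.59, 0, 0.495], [0.22, -0.59, 0, 0.495], [0.22, -0.59, 0, 0.495], [0.22, -0.59, 0, 0.495], [0.22, -0.59, 0, 0.495], [0.22, -0.59, 0, 0.495], [0.22, -0.59, 0, 0.495], [0.22, -0.59, 0, 0.495], [0.22, -0.59, 0, 0.495]], gripper=0.4)

```text
time_s: 1.1
eef_pos: [0.3485, 0.2269, 0.231]
tcp_rot: [[-0.95, -0.313, -0.001], [-0.313, 0.95, -0.0], [0.001, -0.0, -1.0]]
force: [0.8, -0.1, 0.2]
grip_width: 0.699
grip_force: 0.0
```

Emit:
servo_tool(targets=[[0.22, -0.59, 0, 0.495], [0.22, -0.59, 0, 0.495], [0.22, -0.59, 0, 0.495], [0.22, -0.59, 0, 0.495], [0.22, -0.59, 0, 0.495], [0.22, -0.59, 0, 0.495], [0.22, -0.59, 0, 0.495], [0.22, -0.59, 0, 0.495], [0.22, -0.59, 0, 0.495], [0.22, -0.59, 0, 0.495]])

```text
time_s: 2.1
eef_pos: [0.4585, -0.068, 0.231]
tcp_rot: [[-0.489, -0.872, -0.001], [-0.872, 0.489, 0.0], [0.0, 0.001, -1.0]]
force: [0.2, 0.2, -0.7]
grip_width: 0.698
grip_force: 0.0
```

Emit:
servo_tool(targets=[[-0.02, 0.02, -0.3, 0], [0, 0, -0.3, 0], [0, 0, -0.3, 0], [0, 0, -0.3, 0], [0, 0, -0.3, 0], [0, 0, -0.3, 0], [0, 0, -0.3, 0], [0, 0, -0.3, 0], [0, 0, -0.3, 0], [0, 0, 0, 0]])

```text
time_s: 3.1
eef_pos: [0.4554, -0.0652, 0.0943]
tcp_rot: [[-0.491, -0.871, -0.005], [-0.871, 0.491, 0.001], [0.001, 0.005, -1.0]]
force: [-1.6, 0.2, -0.1]
grip_width: 0.698
grip_force: 0.0
```

```bash
python3 - <<'E'
from bench import viewer
import cv2
p=viewer.capture('side')['pixels'][200:380,200:440,::-1]
cv2.imwrite('pics/s1.png',cv2.resize(p,None,fx=3,fy=3,interpolation=cv2.INTER_CUBIC))
E
```

```text
(no output)
```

View pics/s1.png

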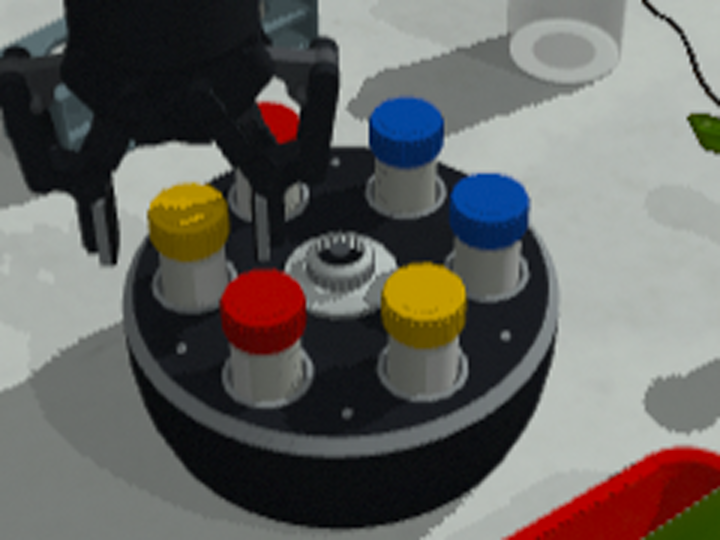

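The fingers straddle the left yellow cap at (190,225) in the crop, with the tips near the cap's lower edge. I'll close the gripper.

Emit:
servo_tool(targets=[[0, 0, 0, 0], [0, 0, 0, 0], [0, 0, 0, 0], [0, 0, 0, 0], [0, 0, 0, 0], [0, 0, 0, 0], [0, 0, 0, 0], [0, 0, 0, 0], [0, 0, 0, 0], [0, 0, 0, 0]], gripper=-1, grip_force=40)

```text
time_s: 4.15
eef_pos: [0.4584, -0.0661, 0.0971]
tcp_rot: [[-0.491, -0.871, 0.002], [-0.871, 0.491, -0.001], [-0.0, -0.002, -1.0]]
force: [-0.1, -0.3, 5.7]
grip_width: 0.374
grip_force: 39.8
```

Emit:
servo_tool(targets=[[0, 0, 0.1, 0], [0, 0, 0.2, 0], [0, 0, 0.3, 0], [0, 0, 0.3, 0], [0, 0, 0.4, 0], [0, 0, 0.4, 0], [0, 0, 0.4, 0], [0, 0, 0.3, 0], [0, 0, 0.2, 0], [0, 0, 0.1, 0]])

```text
time_s: 5.15
eef_pos: [0.4577, -0.0658, 0.2324]
tcp_rot: [[-0.491, -0.871, 0.001], [-0.871, 0.491, -0.0], [-0.0, -0.001, -1.0]]
force: [-0.0, -0.8, -1.5]
grip_width: 0.378
grip_force: 40.0
```

```bash
python3 - <<'E'
from bench import viewer,robot
import cv2,pickle
from h import *
for n in('top','side'):
    c=viewer.capture(n); print(n); [print(*o) for o in caps(c) if o[1]>.3]
cv2.imwrite('pics/s2.png',c['pixels'][:,:,::-1]); s=robot.observe(); print(s['eef_pos'],s['force'],s['q'])
E
```

```text
top
red 0.5116 -0.0327 0.1266 0.5119 -0.0328 430
blue 0.5684 -0.0646 0.1266 0.568 -0.0649 411
blue 0.5686 -0.1298 0.1264 0.5686 -0.13 417
side
red 0.5143 -0.0351 0.1258 0.515 -0.0345 319
red 0.459 -0.1327 0.1257 0.4594 -0.1313 474
yellow 0.4576 -0.0694 0.2608 0.4597 -0.067 534
yellow 0.5148 -0.1651 0.1256 0.515 -0.164 560
blue 0.5709 -0.0665 0.1259 0.5714 -0.0649 290
blue 0.5714 -0.1318 0.1258 0.572 -0.1299 354
[ 0.45771988 -0.0658265   0.23172484] [-0.57204829 -0.7955043  -0.23686436] [-2.80169396e-01  1.49245586e-01 -2.22374202e-01  1.19867427e+00
  2.62382847e-05 -1.33737553e+00]
```

View pics/s2.png

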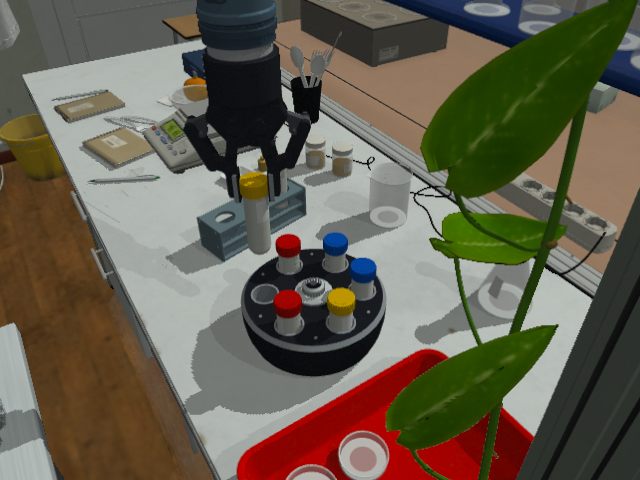

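Yellow tube is held straight at (257,210), bottom clear of the caps. Well 4 is empty at (265,294). Next it goes to the far rack hole (225,215).

Emit:
servo_tool(targets=[[0.03, 0.2, 0, 0], [0.07, 0.45, 0, 0], [0.08, 0.5, 0, 0], [0.09, 0.53, 0, 0], [0.1, 0.6, 0, 0], [0.1, 0.6, 0, 0], [0.09, 0.55, 0, 0], [0.08, 0.5, 0, 0], [0.06, 0.33, 0, 0], [0.01, 0.1, 0, 0]])

```text
time_s: 6.25
eef_pos: [0.4923, 0.1543, 0.2302]
tcp_rot: [[-0.489, -0.872, -0.002], [-0.872, 0.489, 0.0], [0.001, 0.002, -1.0]]
force: [-0.5, 0.0, -0.2]
grip_width: 0.38
grip_force: 40.0
```

Emit:
servo_tool(targets=[[0, 0, 0, 0], [0, 0, -0.2, 0], [0, 0, -0.4, 0], [0, 0, -0.4, 0], [0, 0, -0.4, 0], [0, 0, -0.2, 0], [0, 0, -0.1, 0], [0, 0, 0, 0], [0, 0, 0, 0], [0, 0, 0, 0]])

```text
time_s: 7.25
eef_pos: [0.4939, 0.1523, 0.1473]
tcp_rot: [[-0.491, -0.871, 0.002], [-0.871, 0.491, 0.0], [-0.001, -0.001, -1.0]]
force: [-0.6, -0.6, -0.2]
grip_width: 0.378
grip_force: 40.0
```

```bash
python3 - <<'E'
from bench import viewer,robot
import cv2
p=viewer.capture('side')['pixels'][130:280,170:370,::-1]
cv2.imwrite('pics/s3.png',cv2.resize(p,None,fx=3,fy=3,interpolation=cv2.INTER_CUBIC))
s=robot.observe(); print(s['eef_pos'],s['force'])
E
```

```text
[0.49382307 0.15233348 0.14722097] [ 0.05722444  0.16315771 -0.13209671]
```

View pics/s3.png

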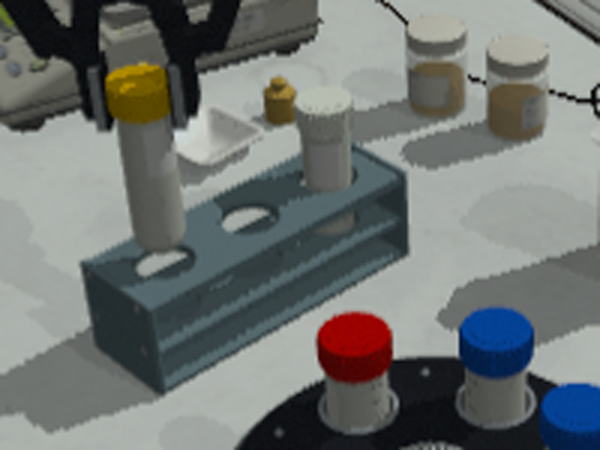

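The yellow tube's bottom (160,245) is just above the left hole (163,262) and lined up with it. Lowering.

Emit:
servo_tool(targets=[[0, 0, -0.1, 0], [0, 0, -0.1, 0], [0, 0, -0.1, 0], [0, 0, -0.1, 0], [0, 0, -0.15, 0], [0, 0, -0.15, 0], [0, 0, -0.15, 0], [0, 0, -0.15, 0], [0, 0, 0, 0], [0, 0, 0, 0]])

```text
time_s: 8.3
eef_pos: [0.493, 0.1522, 0.0961]
tcp_rot: [[-0.491, -0.871, -0.0], [-0.871, 0.491, 0.0], [0.0, 0.0, -1.0]]
force: [0.9, -0.5, -0.8]
grip_width: 0.379
grip_force: 40.0
```

Emit:
servo_tool(targets=[[0, 0, -0.08, 0], [0, 0, -0.08, 0], [0, 0, -0.04, 0], [0, 0, -0.04, 0], [0, 0, 0, 0], [0, 0, 0, 0], [0, 0, 0, 0], [0, 0, 0, 0], [0, 0, 0, 0], [0, 0, 0, 0]])

```text
time_s: 9.3
eef_pos: [0.4931, 0.1522, 0.0844]
tcp_rot: [[-0.491, -0.871, -0.0], [-0.871, 0.491, 0.0], [0.0, 0.0, -1.0]]
force: [0.1, 0.5, 0.8]
grip_width: 0.377
grip_force: 40.2
```

Emit:
servo_tool(targets=[[0, 0, 0, 0], [0, 0, 0, 0], [0, 0, 0, 0], [0, 0, 0, 0], [0, 0, 0, 0], [0, 0, 0.4, 0], [0, 0, 0.6, 0], [0, 0, 0.8, 0], [0, 0, 0.8, 0], [0, 0, 0.3, 0]], gripper=0.4)

```text
time_s: 10.3
eef_pos: [0.495, 0.1526, 0.2336]
tcp_rot: [[-0.491, -0.871, 0.006], [-0.871, 0.491, 0.001], [-0.004, -0.005, -1.0]]
force: [0.8, 0.4, -0.6]
grip_width: 0.698
grip_force: 0.0
```

Emit:
servo_tool(targets=[[0.13, -0.36, 0, 0.7], [0.16, -0.45, 0, 0.7], [0.16, -0.45, 0, 0.7], [0.16, -0.45, 0, 0.7], [0.16, -0.45, 0, 0.7], [0.16, -0.45, 0, 0.7], [0.16, -0.45, 0, 0.7], [0.16, -0.45, 0, 0.7], [0.16, -0.45, 0, 0.7], [0.12, -0.39, 0, 0.68]])

```text
time_s: 11.3
eef_pos: [0.5699, -0.0665, 0.2292]
tcp_rot: [[0.512, -0.859, -0.0], [-0.859, -0.512, -0.0], [-0.0, 0.0, -1.0]]
force: [0.2, 0.4, -0.8]
grip_width: 0.703
grip_force: 0.0
```

Emit:
servo_tool(targets=[[0, 0, -0.2, 0], [0, 0, -0.4, 0], [0, 0, -0.4, 0], [0, 0, -0.4, 0], [0, 0, -0.4, 0], [0, 0, -0.4, 0], [0, 0, -0.3, 0], [0, 0, -0.2, 0], [0, 0, 0, 0], [0, 0, 0, 0]])

```text
time_s: 12.3
eef_pos: [0.5695, -0.065, 0.0945]
tcp_rot: [[0.508, -0.861, -0.0], [-0.861, -0.508, 0.0], [-0.0, 0.0, -1.0]]
force: [0.6, 0.2, 0.3]
grip_width: 0.699
grip_force: 0.0
```

Emit:
servo_tool(targets=[[0, 0, 0, 0], [0, 0, 0, 0], [0, 0, 0, 0], [0, 0, 0, 0], [0, 0, 0, 0], [0, 0, 0, 0], [0, 0, 0, 0], [0, 0, 0, 0], [0, 0, 0, 0], [0, 0, 0, 0]], gripper=-1)

```text
time_s: 13.3
eef_pos: [0.5706, -0.0655, 0.0953]
tcp_rot: [[0.508, -0.861, 0.002], [-0.861, -0.508, -0.0], [0.001, -0.002, -1.0]]
force: [0.9, 0.8, 5.0]
grip_width: 0.382
grip_force: 39.6
```

Emit:
servo_tool(targets=[[0, 0, 0.1, 0], [0, 0, 0.2, 0], [0, 0, 0.3, 0], [0, 0, 0.3, 0], [0, 0, 0.4, 0], [0, 0, 0.4, 0], [0, 0, 0.4, 0], [0, 0, 0.3, 0], [0, 0, 0.2, 0], [0, 0, 0.1, 0]])

```text
time_s: 14.3
eef_pos: [0.5697, -0.0654, 0.2304]
tcp_rot: [[0.508, -0.861, 0.001], [-0.861, -0.508, -0.0], [0.001, -0.0, -1.0]]
force: [-0.3, -0.7, -0.5]
grip_width: 0.379
grip_force: 40.0
```

Emit:
servo_tool(targets=[[-0.12, 0, 0, -0.7], [-0.22, 0, 0, -0.7], [-0.25, 0, 0, -0.7], [-0.25, 0, 0, -0.7], [-0.25, 0, 0, -0.7], [-0.25, 0, 0, -0.7], [-0.25, 0, 0, -0.7], [-0.25, 0, 0, -0.7], [-0.25, 0, 0, -0.7], [-0.14, -0.02, 0, -0.68]])

```text
time_s: 15.3
eef_pos: [0.4564, -0.066, 0.2287]
tcp_rot: [[-0.495, -0.869, -0.002], [-0.869, 0.495, 0.001], [0.001, 0.002, -1.0]]
force: [0.6, 0.2, -1.0]
grip_width: 0.381
grip_force: 40.0
```

Emit:
servo_tool(targets=[[0, 0, 0, 0], [0, 0, -0.2, 0], [0, 0, -0.3, 0], [0, 0, -0.3, 0], [0, 0, -0.3, 0], [0, 0, -0.1, 0], [0, 0, 0, 0], [0, 0, 0, 0], [0, 0, 0, 0], [0, 0, 0, 0]])

```text
time_s: 16.3
eef_pos: [0.4587, -0.0665, 0.17]
tcp_rot: [[-0.491, -0.871, 0.001], [-0.871, 0.491, -0.0], [-0.0, -0.001, -1.0]]
force: [-0.3, 0.6, -0.7]
grip_width: 0.374
grip_force: 40.0
```

```bash
python3 - <<'E'
from bench import viewer,robot
import cv2
p=viewer.capture('side')['pixels'][180:380,200:430,::-1]
cv2.imwrite('pics/s4.png',cv2.resize(p,None,fx=3,fy=3,interpolation=cv2.INTER_CUBIC)[:600])
s=robot.observe(); print(s['eef_pos'],s['force'])
E
```

```text
[ 0.45857095 -0.06642386  0.16993328] [ 0.42805846 -0.32010602 -1.15688837]
```

View pics/s4.png

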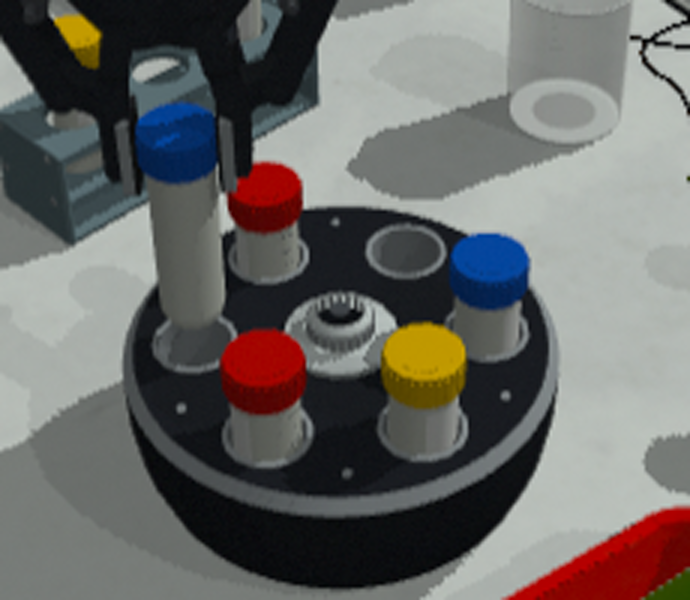

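Blue tube hangs with its bottom at (190,320), just above the empty well 4 (195,342) and lined up with it. Lowering.

Emit:
servo_tool(targets=[[-0.01, 0, -0.1, 0], [0, 0, -0.1, 0], [0, 0, -0.1, 0], [0, 0, -0.15, 0], [0, 0, -0.15, 0], [0, 0, -0.15, 0], [0, 0, -0.2, 0], [0, 0, -0.2, 0], [0, 0, -0.1, 0], [0, 0, 0, 0]])

```text
time_s: 17.35
eef_pos: [0.4567, -0.066, 0.1058]
tcp_rot: [[-0.491, -0.871, -0.002], [-0.871, 0.491, 0.001], [0.0, 0.002, -1.0]]
force: [0.0, -0.2, -1.6]
grip_width: 0.38
grip_force: 40.0
```

Emit:
servo_tool(targets=[[0, 0, -0.08, 0], [0, 0, -0.08, 0], [0, 0, -0.05, 0], [0, 0, -0.02, 0], [0, 0, 0, 0], [0, 0, 0, 0], [0, 0, 0, 0], [0, 0, 0, 0], [0, 0, 0, 0], [0, 0, 0, 0]])

```text
time_s: 18.35
eef_pos: [0.4577, -0.0663, 0.0955]
tcp_rot: [[-0.491, -0.871, 0.0], [-0.871, 0.491, -0.0], [-0.0, -0.0, -1.0]]
force: [-0.8, 0.4, 2.1]
grip_width: 0.378
grip_force: 40.1
```

Emit:
servo_tool(targets=[[0, 0, 0, 0], [0, 0, 0, 0], [0, 0, 0, 0], [0, 0, 0, 0], [0, 0, 0, 0], [0, 0, 0.3, 0], [0, 0, 0.5, 0], [0, 0, 0.7, 0], [0, 0, 0.7, 0], [0, 0, 0.5, 0]], gripper=0.4)

```text
time_s: 19.35
eef_pos: [0.4581, -0.0664, 0.2327]
tcp_rot: [[-0.491, -0.871, 0.002], [-0.871, 0.491, -0.001], [-0.001, -0.002, -1.0]]
force: [0.3, -0.3, -0.3]
grip_width: 0.704
grip_force: 0.0
```

Emit:
servo_tool(targets=[[0.11, 0.07, 0, -0.7], [0.11, 0.07, 0, -0.7], [0.11, 0.07, 0, -0.7], [0.11, 0.07, 0, -0.7], [0.11, 0.07, 0, -0.7], [0.11, 0.07, 0, -0.7], [0.11, 0.07, 0, -0.7], [0.11, 0.07, 0, -0.7], [0.11, 0.06, 0, -0.7], [0.11, 0.04, 0, -0.68]])

```text
time_s: 20.35
eef_pos: [0.5127, -0.033, 0.2302]
tcp_rot: [[-1.0, -0.006, -0.0], [-0.006, 1.0, 0.0], [0.0, 0.0, -1.0]]
force: [0.5, -0.1, 0.2]
grip_width: 0.7
grip_force: 0.0
```

Emit:
servo_tool(targets=[[0, 0, -0.2, 0], [0, 0, -0.4, 0], [0, 0, -0.4, 0], [0, 0, -0.4, 0], [0, 0, -0.4, 0], [0, 0, -0.4, 0], [0, 0, -0.3, 0], [0, 0, -0.2, 0], [0, 0, 0, 0], [0, 0, 0, 0]])

```text
time_s: 21.35
eef_pos: [0.5125, -0.0333, 0.0955]
tcp_rot: [[-1.0, -0.011, -0.0], [-0.011, 1.0, 0.0], [0.0, 0.0, -1.0]]
force: [-0.2, -0.4, 0.4]
grip_width: 0.7
grip_force: 0.0
```

Emit:
servo_tool(targets=[[0, 0, 0, 0], [0, 0, 0, 0], [0, 0, 0, 0], [0, 0, 0, 0], [0, 0, 0, 0], [0, 0, 0, 0], [0, 0, 0, 0], [0, 0, 0, 0], [0, 0, 0, 0], [0, 0, 0, 0]], gripper=-1)

```text
time_s: 22.35
eef_pos: [0.5135, -0.0334, 0.0962]
tcp_rot: [[-1.0, -0.01, 0.002], [-0.01, 1.0, -0.0], [-0.002, -0.0, -1.0]]
force: [0.1, 0.0, 4.9]
grip_width: 0.38
grip_force: 39.4
```

Emit:
servo_tool(targets=[[0, 0, 0.1, 0], [0, 0, 0.2, 0], [0, 0, 0.3, 0], [0, 0, 0.3, 0], [0, 0, 0.4, 0], [0, 0, 0.4, 0], [0, 0, 0.4, 0], [0, 0, 0.3, 0], [0, 0, 0.2, 0], [0, 0, 0.1, 0]])

```text
time_s: 23.35
eef_pos: [0.5128, -0.0333, 0.2314]
tcp_rot: [[-1.0, -0.01, 0.001], [-0.01, 1.0, -0.0], [-0.001, -0.0, -1.0]]
force: [0.2, 0.4, -0.7]
grip_width: 0.384
grip_force: 39.7
```

Emit:
servo_tool(targets=[[0.11, -0.06, 0, -0.7], [0.12, -0.07, 0, -0.7], [0.12, -0.07, 0, -0.7], [0.12, -0.07, 0, -0.7], [0.12, -0.07, 0, -0.7], [0.12, -0.06, 0, -0.7], [0.12, -0.06, 0, -0.7], [0.12, -0.06, 0, -0.7], [0.1, -0.06, 0, -0.7], [0.08, -0.06, 0, -0.68]])

```text
time_s: 24.35
eef_pos: [0.5687, -0.0653, 0.2294]
tcp_rot: [[-0.505, 0.863, -0.002], [0.863, 0.505, 0.0], [0.001, -0.001, -1.0]]
force: [0.0, -0.4, -0.3]
grip_width: 0.38
grip_force: 39.7
```

Emit:
servo_tool(targets=[[0, 0, 0, 0], [0, 0, -0.2, 0], [0, 0, -0.3, 0], [0, 0, -0.3, 0], [0, 0, -0.3, 0], [0, 0, -0.1, 0], [0, 0, 0, 0], [0, 0, 0, 0], [0, 0, 0, 0], [0, 0, 0, 0]])

```text
time_s: 25.35
eef_pos: [0.5696, -0.0654, 0.1711]
tcp_rot: [[-0.509, 0.861, 0.002], [0.861, 0.509, -0.0], [-0.001, 0.001, -1.0]]
force: [0.8, 0.3, -0.5]
grip_width: 0.374
grip_force: 39.7
```

```bash
python3 - <<'E'
from bench import viewer,robot
import cv2
p=viewer.capture('side')['pixels'][180:380,200:430,::-1]
cv2.imwrite('pics/s5.png',cv2.resize(p,None,fx=3,fy=3,interpolation=cv2.INTER_CUBIC)[:600])
s=robot.observe(); print(s['eef_pos'],s['force'])
E
```

```text
[ 0.56955221 -0.06537905  0.17101502] [-0.32637309 -0.06113969 -0.63747189]
```

View pics/s5.png

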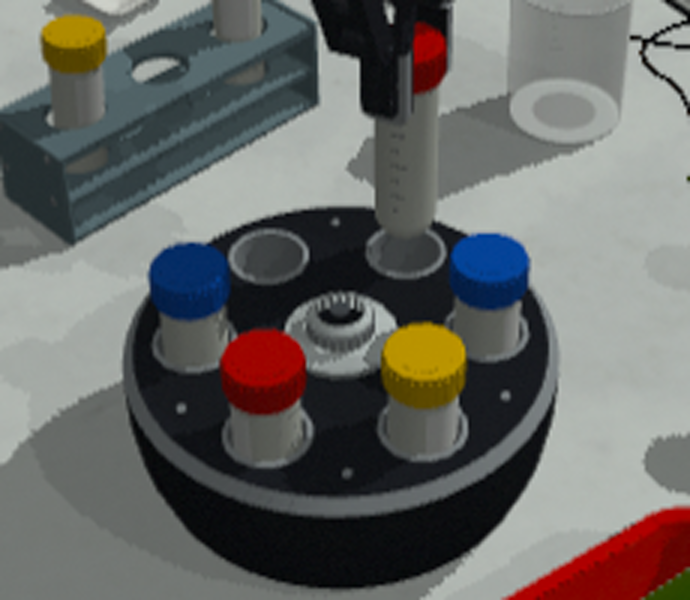

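The red tube's bottom (405,230) is over the empty well 0 (405,252). Blue is seated in well 4 (190,280) and yellow is parked in the rack (75,45). Lowering.

Emit:
servo_tool(targets=[[0, 0, -0.1, 0], [0, 0, -0.1, 0], [0, 0, -0.1, 0], [0, 0, -0.15, 0], [0, 0, -0.15, 0], [0, 0, -0.15, 0], [0, 0, -0.2, 0], [0, 0, -0.2, 0], [0, 0, -0.1, 0], [0, 0, 0, 0]])

```text
time_s: 26.4
eef_pos: [0.5682, -0.0651, 0.1066]
tcp_rot: [[-0.509, 0.861, -0.002], [0.861, 0.509, 0.0], [0.001, -0.001, -1.0]]
force: [0.4, -0.5, -0.1]
grip_width: 0.382
grip_force: 39.7
```

Emit:
servo_tool(targets=[[0, 0, -0.08, 0], [0, 0, -0.08, 0], [0, 0, -0.05, 0], [0, 0, -0.04, 0], [0, 0, -0.02, 0], [0, 0, 0, 0], [0, 0, 0, 0], [0, 0, 0, 0], [0, 0, 0, 0], [0, 0, 0, 0]])

```text
time_s: 27.4
eef_pos: [0.57, -0.066, 0.0961]
tcp_rot: [[-0.509, 0.861, 0.003], [0.861, 0.509, -0.002], [-0.003, 0.001, -1.0]]
force: [-2.2, -1.0, 8.3]
grip_width: 0.382
grip_force: 40.5
```

Emit:
servo_tool(targets=[[0, 0, 0, 0], [0, 0, 0, 0], [0, 0, 0, 0], [0, 0, 0, 0], [0, 0, 0, 0], [0, 0, 0.3, 0], [0, 0, 0.5, 0], [0, 0, 0.7, 0], [0, 0, 0.7, 0], [0, 0, 0.5, 0]], gripper=0.4)

```text
time_s: 28.4
eef_pos: [0.5696, -0.0654, 0.2317]
tcp_rot: [[-0.509, 0.861, 0.002], [0.861, 0.509, -0.0], [-0.002, 0.002, -1.0]]
force: [0.6, -0.0, -0.0]
grip_width: 0.698
grip_force: 0.0
```

Emit:
servo_tool(targets=[[-0.13, 0.36, 0, 0], [-0.16, 0.45, 0, 0], [-0.16, 0.45, 0, 0], [-0.16, 0.45, 0, 0], [-0.16, 0.45, 0, 0], [-0.16, 0.45, 0, 0], [-0.16, 0.45, 0, 0], [-0.16, 0.45, 0, 0], [-0.16, 0.45, 0, 0], [-0.12, 0.4, 0, 0]])

```text
time_s: 29.4
eef_pos: [0.4908, 0.1542, 0.2282]
tcp_rot: [[-0.51, 0.86, -0.002], [0.86, 0.51, 0.0], [0.001, -0.002, -1.0]]
force: [-0.3, 0.3, 0.4]
grip_width: 0.7
grip_force: 0.0
```

Emit:
servo_tool(targets=[[0, 0, 0, 0], [0, 0, -0.4, 0], [0, 0, -0.4, 0], [0, 0, -0.5, 0], [0, 0, -0.5, 0], [0, 0, -0.5, 0], [0, 0, -0.3, 0], [0, 0, -0.2, 0], [0, 0, -0.1, 0], [0, 0, 0, 0]])

```text
time_s: 30.4
eef_pos: [0.4922, 0.1525, 0.0839]
tcp_rot: [[-0.509, 0.861, -0.001], [0.861, 0.509, -0.0], [0.0, -0.001, -1.0]]
force: [0.1, 0.3, -0.5]
grip_width: 0.696
grip_force: 0.0
```

Emit:
servo_tool(targets=[[0, 0, 0, 0], [0, 0, 0, 0], [0, 0, 0, 0], [0, 0, 0, 0], [0, 0, 0, 0], [0, 0, 0, 0], [0, 0, 0, 0], [0, 0, 0, 0], [0, 0, 0, 0], [0, 0, 0, 0]], gripper=-1)

```text
time_s: 31.4
eef_pos: [0.4935, 0.1528, 0.0852]
tcp_rot: [[-0.509, 0.861, 0.002], [0.861, 0.509, 0.0], [-0.001, 0.002, -1.0]]
force: [1.2, -0.6, 6.4]
grip_width: 0.376
grip_force: 39.5
```

Emit:
servo_tool(targets=[[0, 0, 0.1, 0], [0, 0, 0.2, 0], [0, 0, 0.3, 0], [0, 0, 0.4, 0], [0, 0, 0.4, 0], [0, 0, 0.5, 0], [0, 0, 0.5, 0], [0, 0, 0.3, 0], [0, 0, 0.2, 0], [0, 0, 0.1, 0]])

```text
time_s: 32.4
eef_pos: [0.4926, 0.1527, 0.2353]
tcp_rot: [[-0.509, 0.861, 0.001], [0.861, 0.509, 0.0], [-0.0, 0.001, -1.0]]
force: [1.1, 0.8, -0.5]
grip_width: 0.378
grip_force: 40.2
```

Emit:
servo_tool(targets=[[0.04, -0.3, 0, 0.7], [0.04, -0.4, 0, 0.7], [0.04, -0.4, 0, 0.7], [0.04, -0.4, 0, 0.7], [0.04, -0.4, 0, 0.7], [0.04, -0.4, 0, 0.7], [0.04, -0.4, 0, 0.7], [0.04, -0.4, 0, 0.7], [0.04, -0.4, 0, 0.7], [0.04, -0.22, 0, 0.68]])

```text
time_s: 33.4
eef_pos: [0.5118, -0.0346, 0.2334]
tcp_rot: [[-1.0, -0.013, -0.002], [-0.013, 1.0, 0.0], [0.002, 0.0, -1.0]]
force: [0.6, 0.2, 0.1]
grip_width: 0.379
grip_force: 40.2
```

Emit:
servo_tool(targets=[[0, 0, 0, 0], [0, 0, -0.2, 0], [0, 0, -0.3, 0], [0, 0, -0.3, 0], [0, 0, -0.3, 0], [0, 0, -0.1, 0], [0, 0, 0, 0], [0, 0, 0, 0], [0, 0, 0, 0], [0, 0, 0, 0]])

```text
time_s: 34.4
eef_pos: [0.5132, -0.0333, 0.1751]
tcp_rot: [[-1.0, -0.01, 0.002], [-0.01, 1.0, -0.0], [-0.002, -0.0, -1.0]]
force: [-0.5, 0.4, -0.8]
grip_width: 0.379
grip_force: 40.2
```

```bash
python3 - <<'E'
from bench import viewer,robot
import cv2
p=viewer.capture('side')['pixels'][180:380,200:430,::-1]
cv2.imwrite('pics/s6.png',cv2.resize(p,None,fx=3,fy=3,interpolation=cv2.INTER_CUBIC)[:600])
s=robot.observe(); print(s['eef_pos'],s['force'])
E
```

```text
[ 0.51307997 -0.03334676  0.17497484] [-0.0762786   0.53038164 -1.31481068]
```

View pics/s6.png

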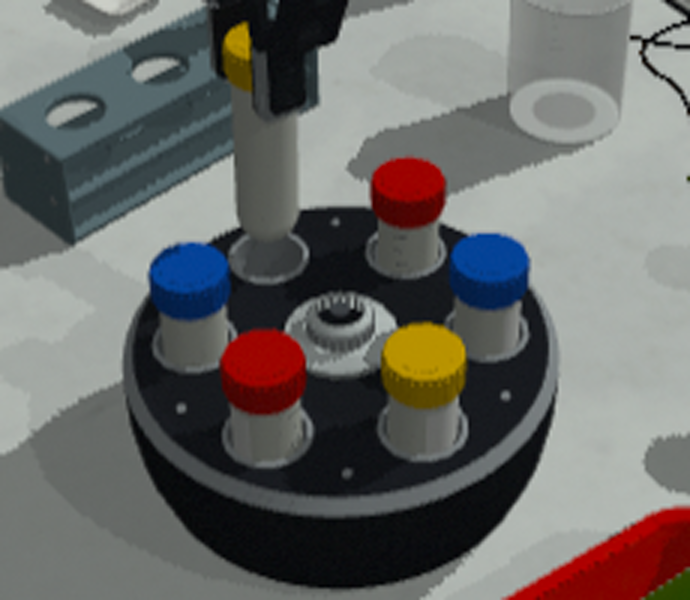

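The last yellow tube's bottom (268,238) is over the empty well 5 (268,258). Lowering.

Emit:
servo_tool(targets=[[0, 0, -0.1, 0], [0, 0, -0.1, 0], [0, 0, -0.1, 0], [0, 0, -0.15, 0], [0, 0, -0.15, 0], [0, 0, -0.2, 0], [0, 0, -0.2, 0], [0, 0, -0.2, 0], [0, 0, -0.1, 0], [0, 0, 0, 0]])

```text
time_s: 35.45
eef_pos: [0.5117, -0.0331, 0.1082]
tcp_rot: [[-1.0, -0.01, -0.002], [-0.01, 1.0, 0.0], [0.002, 0.0, -1.0]]
force: [0.1, 0.5, 0.1]
grip_width: 0.379
grip_force: 40.2
```

Emit:
servo_tool(targets=[[0, 0, -0.08, 0], [0, 0, -0.08, 0], [0, 0, -0.05, 0], [0, 0, -0.03, 0], [0, 0, 0, 0], [0, 0, 0, 0], [0, 0, 0, 0], [0, 0, 0, 0], [0, 0, 0, 0], [0, 0, 0, 0]])

```text
time_s: 36.45
eef_pos: [0.5129, -0.0333, 0.0982]
tcp_rot: [[-1.0, -0.01, 0.001], [-0.01, 1.0, -0.0], [-0.001, -0.0, -1.0]]
force: [-2.4, 0.2, 5.2]
grip_width: 0.379
grip_force: 40.9
```

Contact. Release, raise, and move clear for the final check.

Emit:
servo_tool(targets=[[0, 0, 0, 0], [0, 0, 0, 0], [0, 0, 0, 0], [0, 0, 0, 0], [0, 0, 0, 0], [0, 0, 0.3, 0], [0, 0, 0.5, 0], [0, 0, 0.7, 0], [0, 0, 0.7, 0], [0, 0, 0.5, 0]], gripper=0.4)

```text
time_s: 37.45
eef_pos: [0.5132, -0.0334, 0.2347]
tcp_rot: [[-1.0, -0.01, 0.002], [-0.01, 1.0, -0.0], [-0.002, -0.0, -1.0]]
force: [1.3, 0.7, 0.0]
grip_width: 0.702
grip_force: 0.0
```

Emit:
servo_tool(targets=[[-0.2, 0.6, 0, 0], [-0.2, 0.6, 0, 0], [-0.2, 0.6, 0, 0], [-0.2, 0.6, 0, 0], [-0.2, 0.6, 0, 0], [-0.2, 0.6, 0, 0], [-0.2, 0.6, 0, 0], [-0.2, 0.6, 0, 0], [-0.2, 0.6, 0, 0], [0, 0, 0, 0]])

```text
time_s: 38.45
eef_pos: [0.4213, 0.2394, 0.2323]
tcp_rot: [[-1.0, -0.015, -0.0], [-0.015, 1.0, 0.001], [0.0, 0.001, -1.0]]
force: [0.8, 0.5, 0.4]
grip_width: 0.699
grip_force: 0.0
```

```bash
python3 - <<'E'
from bench import viewer,robot
import cv2
from h import *
for n in('top','side'):
    c=viewer.capture(n); print(n); [print(*o) for o in caps(c) if o[1]>.3]
E
```

```text
top
red 0.5689 -0.0652 0.1265 0.5689 -0.0657 414
red 0.4563 -0.1304 0.1263 0.4562 -0.1307 445
yellow 0.5148 -0.032 0.1264 0.5147 -0.032 436
yellow 0.5126 -0.1622 0.1263 0.5127 -0.1629 435
blue 0.5688 -0.1298 0.1264 0.5692 -0.1298 412
blue 0.4563 -0.0653 0.1265 0.4566 -0.0653 447
side
red 0.5716 -0.067 0.1257 0.5723 -0.0663 295
red 0.4593 -0.1324 0.1258 0.4596 -0.1316 446
yellow 0.5175 -0.0349 0.1256 0.5182 -0.0334 334
yellow 0.5151 -0.1648 0.1257 0.5159 -0.1636 479
blue 0.5715 -0.1314 0.1258 0.5722 -0.1304 336
blue 0.4594 -0.0672 0.1259 0.4602 -0.0662 349
```

All six caps are at seated height, and each colour sits across the hub from its partner.

```bash
python3 -c "
from bench import robot
print(robot.job_done())"
```

```text
the job is handed in; nothing more can be done
None
```

I rearranged the rotor and handed the job in at about 38 s; the final camera check showed all six tubes seated with each colour opposite its partner, but the hand-in returned no verdict.

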